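Measure a bolt head across the flats with the bench caliper

TASK

Measure the head of the black bolt across its flats for me, so that I know which socket to fetch. Open the caliper, stand the bolt on its head on the wooden base between the jaws, let go of it, and slide the jaw shut until you feel both jaws bear on two opposite flats (not on corners) with firm but gentle thumb pressure (about 5 to 10 N); never force it. Leave it like that, jaws closed on the bolt and hands off, for me to read, and leave everything else where it is.

Things in the scene. Friction and masses are not known exactly. Their poses are not given: they have to be found in the camera images.
- caliper_stand: Fixed plywood base 130 (x) x 300 (y) x 12 mm carrying a digital caliper, held flat. Origin: centre of the base's underside. The beam (16 mm wide, top at 20 mm) lies along y at x = +30 mm, between clamps at y = +128 and -134 mm (44 x 22 mm, top 30 mm). The jaws reach from it to -x, tips at x = -30 mm; they are 6 mm thick, 3 to 9 mm above the base.
- measure_spot (a point): Point on top of the base (12 mm above the table), at x = -8, y = +70 mm in the stand's frame, axes as the stand's: here is the centre of the black bolt's head when one flat bears on the fixed jaw. The fixed jaw's measuring face is the plane 15 mm to +y of this point.
- fixed_jaw: Fixed steel jaw, part of the stand, same axes. Origin in its flat measuring face, which looks to the stand's -y, 6 mm above the base, at the stand's x = -8, y = +85 mm. Oiled ground steel, friction about 0.15: flats less than about 15 degrees out of square are squared up as the jaws close; a head turned farther jams on its corners.
- moving_jaw: Sliding steel jaw, carried by the slide. Origin in its flat measuring face (which looks to the stand's +y), opposite the fixed jaw's origin. Same steel and friction. 5 to 10 N on the part is a proper measuring pressure; dragging the slide and the bolt along takes some 2 to 4 N before that. More than 40 N on the part would spring the jaws.
- caliper_slide (a joint): Opening between the two measuring faces, m: 0 shut, 0.100 at most; it grows as the slide moves to the stand's -y. The slide rubs with about 2 N and stays where it is left, so a bolt pressed by the jaws stays lightly clamped after the slide is let go.
- slide_grip (a point): Where to take the slide: middle of the top of its black ribbed housing, 34 mm above the table, on the beam's centre line, 52 mm to the stand's -y of the moving jaw's face; moves with it. The housing is 32 mm wide across the beam (x), 72 mm long along it, 20 mm tall, its underside 1.5 mm above the base: pinch it across its width from above, or push its ends.
- bolt_black: Black hexagon bolt, loose, 0.15 to 0.31 kg, standing on its head: head 30 mm across flats, 34.6 mm across corners, 12.5 mm high; threaded shank 20 mm in diameter, 50 mm long, pointing up. Origin: centre of the head's underside as it stands, z up along the shank. Two flats face the bolt's +y and -y, the others follow every 60 degrees.
- bolt_zinc: Bystander: bright zinc hexagon bolt, loose, standing on its head: 24 mm across flats, shank 16 mm in diameter, 60 mm tall. Origin: centre of its underside.
- spanner_17: Bystander: steel ring spanner, 35 x 184 x 7 mm, lying on the table. Origin: centre of its underside.
- tape_2: Bystander: small roll of dark tape, 53 mm across, 19 mm high. Origin: centre of its underside.
- marker: Bystander: black and red marker pen, 17 x 130 x 17 mm, lying on the table. Origin: centre of its underside.
- jar_nails: Bystander: clear jar of nails with a white lid, 48 mm across, 76 mm high. Origin: centre of its underside.
Things that resemble listed ones, but are neither listed nor needed, are in the scene too. There is more than one size of the bolt_black; the job needs the largest.

How it is judged:
By the outcome, as a careful person would: the job done as asked, in the order asked, and still so for the second after the job is handed in, with the robot touching nothing.
It also fails if it takes over 72 s, if anything falls off the work surface, if the arm or the gripper's body presses on something with over 40 N, if the wrist force passes 120 N, or if a joint passes its speed limit or range.

ROBOT

A 7-joint arm with a two-finger parallel gripper is mounted at the origin on a cart in front of the work surface, level with it; the furniture and walls round the work are solid. World frame = base frame: x ahead of the robot, y to its left, z up, the work surface at z = 0. Lengths are in m, angles in rad, forces in N, time in s.
With the tool pointing down it reaches from about 0.425 to 0.875 m from the base axis. Payload 8.4 kg.
Tool frame: the origin (TCP) lies midway between the tips of the shut fingers; the grasp point (between the pads) lies 19 mm behind it; z points along the fingers, y is the line along which they close (so a half turn about z gives the same grasp; the last joint's range is limited). The gripper opens to 85 mm and grips with 20 to 120 N. Pads are 22 mm wide; open, the fingers measure 114 mm over their backs; the gripper's body (76 mm by 85 mm) begins 54 mm behind the grasp point. The pads swing forward as they close: fully open they stand 13 mm farther back than shut.
Start: joints at [-1.431, 0.333, 0.04, 1.465, -0.013, 1.343, -0.059], TCP at [0.154, 0.632, 0.196] pointing down, gripper open.
Joint ranges: [-2.58, 2.58], [-0.38, 2.09], [-1.3, 1.39], [0.25, 2.4], [-1.5, 4.64], [0.08, 2.09], [-2.65, 2.65]. Speed limits (rad/s): [2.22, 2.22, 2.79, 2.79, 3.14, 3.14, 3.14].

INTERFACE

Orientations are given as a unit quaternion [x, y, z, w].
In Python, from plant import bot gives the robot as it stands. The module is installed in compiled form; this text tells all that it offers.
- The arm moves only by the tool step_arm, never from a script. Its arguments are lists of equal length, an entry for each row: "xyz": the shift along the tool's x, y, z in m, a list of three; "rot": the turn, a rotation vector about the tool's x, y, z in degrees, a list of three; "fingers": the finger opening in m, from 0 to 0.0854. In form: {"xyz": [[x, y, z], ...], "rot": [[ax, ay, az], ...], "fingers": [fingers, ...]}. A call has 1 to 8 rows; each row is the pose to reach, as a shift and turn from the pose commanded when the call began, along the tool's axes at that moment; what a row does not reach only later rows make up. A row lasts 1/10 s, in which the tool goes at most 50 mm and 8.59 degrees, less where a joint would pass 70% of its speed; a pose out of reach is approached as far as the arm can. A call with a gripper value outside its range is refused whole. The fingers move at their own pace and stop on an object; the grip force is fixed at half the most. Time passes only in rows, so rows that repeat a pose let the fingers close. It gives the time, the measured TCP pose, the force, the opening and the grip force at its end, in the units of the state.
- bot.get_state(): the state, without advancing time (a new reading comes with each control period).
- bot.get_image(name): name is "scene" or "top" or "wrist"; returns a dict with "pixels" (480x640x3 uint8, red, green, blue), "fx", "fy", "cx", "cy" (pixels), "dist" ([k1, k2, p1, p2, k3] as OpenCV has them; the pictures are not rectified), "eye" and "attitude" of the camera in the world. Camera axes: x right, y up, looking along -z (the intrinsics and any distortion apply to the point x, -y, -z); pixel columns grow to the right and rows downward; lengths in m; the calibration is good to about 2 mm. A picture is of the moment at which its call begins. There is no depth.
- bot.sign_off(): hands the job in; it is judged then, once.
The state is a dict: "clock": time; "qpos": joint angles; "joint_vel": joint speeds; "joint_efforts": joint torques, N m; "eef_pos": TCP position; "orientation": TCP orientation; "contact_force": force on the tool from outside, world axes, zero at the start; "torque": the same for the moment, N m; "grip_width": opening from 0.0 (shut) to 1.0 (fully open); "finger_force": force on a finger pad.
Only numpy, scipy, OpenCV 4.12 (cv2) and the standard library are available. Lean on these libraries where they do the work, as an engineer would, in place of code of your own. Each camera call takes 0.05 s, during which the arm holds its last target. There are 200 camera calls.

## Working session

There is one attempt and no reset: what is moved stays moved. The work goes in short steps, Python scripts to look and compute and a tool call to move; the robot and the scene stay as the last step left them, time stands still between calls to the robot, and variables do not carry over. Pictures are saved under pics/ and viewed, at most 10 in all, crops included, and the job is handed in when it is done.

Besides the shell and the picture viewer there is one more tool, called after "Call:" by a JSON object that holds its "api" and its "payload", one argument or row to a line. step_arm: Moves the arm, as the interface text tells. Its arguments: {"type":"object","properties":{"xyz":{"type":"array"},"rot":{"type":"array"},"fingers":{"type":"array"}},"required":["xyz","rot","fingers"]}

```bash
mkdir -p pics
cat > h.py <<'E'
import numpy as np, cv2
from scipy.spatial.transform import Rotation as R
from plant import bot
def snap(n,f):
    im=bot.get_image(n); cv2.imwrite(f'pics/{f}.png',im['pixels'][:,:,::-1]); np.save(f'pics/{f}.npy',im,allow_pickle=True); return im
def load(f): return np.load(f'pics/{f}.npy',allow_pickle=True).item()
def att(a):
    a=np.array(a,float); return a if a.shape==(3,3) else R.from_quat(a).as_matrix()
def K(im): return np.array([[im['fx'],0,im['cx']],[0,im['fy'],im['cy']],[0,0,1.]])
def ray(im,uv):
    p=cv2.undistortPoints(np.array(uv,float).reshape(-1,1,2),K(im),np.array(im['dist'],float)).reshape(-1,2)
    d=np.c_[p[:,0],-p[:,1],-np.ones(len(p))]@att(im['attitude']).T
    return np.array(im['eye']),d
def plane(im,uv,z):
    e,d=ray(im,uv); return e+d*((z-e[2])/d[:,2])[:,None]
def proj(im,P):
    c=(np.atleast_2d(P)-np.array(im['eye']))@att(im['attitude']); c=c*[1,-1,-1]
    return cv2.projectPoints(c.reshape(-1,1,3),np.zeros(3),np.zeros(3),K(im),np.array(im['dist'],float))[0].reshape(-1,2)
E
python3 - <<'E'
from h import *
for n in ['scene','top','wrist']:
    im=snap(n,n+'0'); print(n,im['fx'],im['eye'],im['attitude'],im['dist'])
s=bot.get_state();print({k:np.round(v,3) for k,v in s.items()})
a=load('scene0')['pixels'];b=load('top0')['pixels']
E
```

```text
scene 573.8737116535631 [0.15534463 0.87747316 0.58411099] [-0.11470644  0.46075653  0.85569428 -0.20575022] [-0.1071289  0.         0.         0.         0.       ]
top 517.2516516377857 [0.33951522 0.13071974 0.96299336] [ 0.07497078 -0.06974304 -0.68291786  0.72328313] [-0.01955049  0.          0.          0.          0.        ]
wrist 340.49066216776185 [0.07543476 0.6494252  0.37298742] [-0.12446697 -0.09742723  0.61038077  0.77617731] [-0.04099601  0.          0.          0.          0.        ]
{'clock': np.float64(0.15), 'qpos': array([-1.431,  0.334,  0.04 ,  1.466, -0.013,  1.343, -0.059]), 'joint_vel': array([ 0.001, -0.003,  0.001, -0.002, -0.   ,  0.   , -0.001]), 'joint_efforts': array([ 3.0000e-03, -6.5904e+01,  1.3680e+00, -4.0587e+01,  1.7000e-02,
        1.0000e-02, -0.0000e+00]), 'eef_pos': array([0.154, 0.631, 0.195]), 'orientation': array([ 0.119,  0.993, -0.001, -0.   ]), 'contact_force': array([ 0.388, -0.296, -0.149]), 'torque': array([0.014, 0.014, 0.011]), 'finger_force': np.float64(0.0), 'grip_width': np.float64(0.997)}
```

View pics/top0.png

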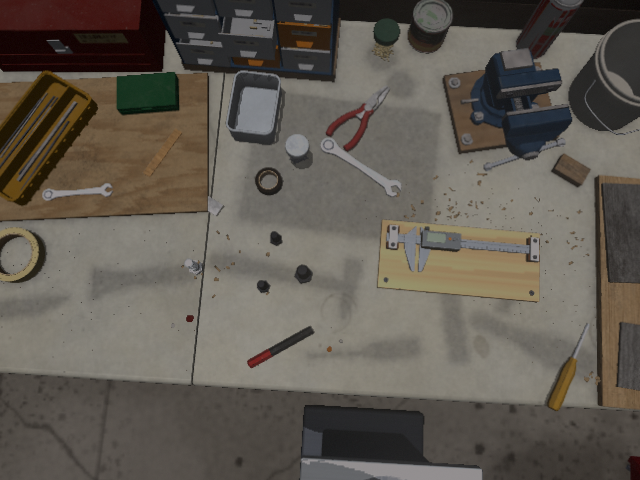

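View pics/scene0.png

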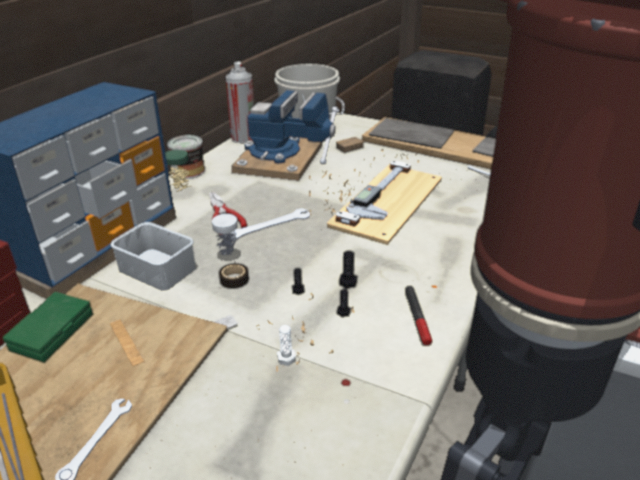

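The top view shows three black bolts, at (276,238), (263,286) and (303,273). The one at (303,273) looks largest, both here and in the scene view at (347,270). The caliper stand is at (460,260), with its fixed jaw on the left, near (410,250). I'll measure these and enlarge the bolts to confirm.

Run:
```python
from h import *
im=load('top0'); px=im['pixels']; hsv=cv2.cvtColor(px,cv2.COLOR_RGB2HSV)
# stand
m=((hsv[:,:,0]>12)&(hsv[:,:,0]<28)&(hsv[:,:,1]>75)&(hsv[:,:,2]>110)).astype(np.uint8); m[:, :360]=0;m[:,560:]=0;m[:200]=0;m[310:]=0
m=cv2.morphologyEx(m,cv2.MORPH_OPEN,np.ones((3,3)))
c=np.vstack([c for c in cv2.findContours(m,0,2)[0] if cv2.contourArea(c)>150])
r=cv2.minAreaRect(c); bx=cv2.boxPoints(r); print('box',bx.round(1))
P=plane(im,bx,.012);print(P.round(4)); print([np.linalg.norm(P[i]-P[(i+1)%4]).round(4) for i in range(4)])
h=cv2.convexHull(c).reshape(-1,2)
PH=plane(im,h,.012)[:,:2]; rr=cv2.minAreaRect((PH*1000).astype(np.float32)); print('rect mm',rr)
# black bolts
d=(px.max(2)<75).astype(np.uint8); d[:, :240]=0; d[:,330:]=0;d[:220]=0;d[310:]=0
for q in cv2.findContours(d,0,2)[0]:
    if cv2.contourArea(q)<20: continue
    (u,v),rad=cv2.minEnclosingCircle(q); M=cv2.moments(q); print('dark',round(u,1),round(v,1),round(rad,1),cv2.contourArea(q),cv2.boundingRect(q),plane(im,[[u,v]],.0).round(3))
cr1=cv2.resize(px[215:315,235:335],(400,400),interpolation=cv2.INTER_CUBIC)
s=load('scene0')['pixels'];cr2=cv2.resize(s[240:340,270:370],(400,400),interpolation=cv2.INTER_CUBIC)
cv2.imwrite('pics/crop1.png',np.hstack([cr1,cr2])[:,:,::-1])
```

```text
box [[375.8 286.1]
 [382.1 219.1]
 [544.2 234.4]
 [537.9 301.4]]
[[ 0.4572  0.0402  0.012 ]
 [ 0.5853  0.0329  0.012 ]
 [ 0.5732 -0.2741  0.012 ]
 [ 0.4459 -0.2587  0.012 ]]
[np.float64(0.1283), np.float64(0.3072), np.float64(0.1282), np.float64(0.2991)]
rect mm ((515.4353637695312, -113.61468505859375), (298.32470703125, 128.03366088867188), 87.74359130859375)
dark 262.9 285.9 6.6 107.0 (257, 280, 13, 13) [[0.447 0.25  0.   ]]
dark 303.0 273.9 9.3 221.0 (294, 265, 19, 19) [[0.474 0.176 0.   ]]
dark 275.5 238.0 7.2 106.0 (270, 231, 12, 15) [[0.54  0.233 0.   ]]
```

View pics/crop1.png

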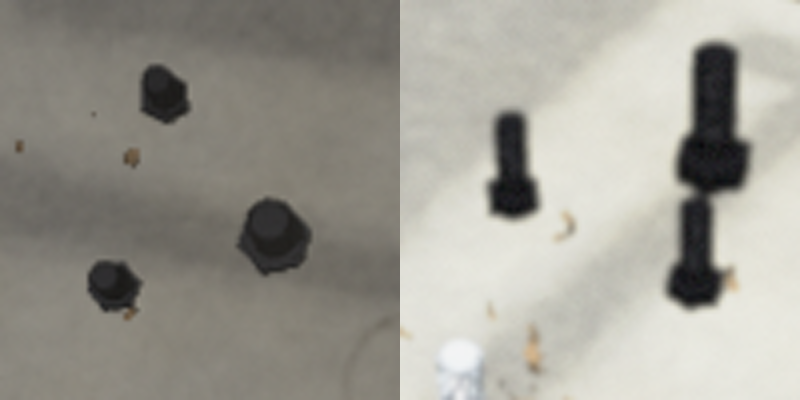

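The crop confirms it: the bolt at top pixel (303,273) is clearly larger in head and shank than those at (276,238) and (263,286), so it is bolt_black. The stand's sides measure 298 x 128 mm against the given 300 x 130. Next I'll move over the bolt for a close look at its hex angle.

```bash
cat >> h.py <<'E'
def goto(xyz,yaw):
    """print tool-frame shift and rotvec(deg) to reach TCP xyz, tool down, tool y at yaw deg"""
    s=bot.get_state(); T=R.from_quat(s['orientation']).as_matrix(); y=np.radians(yaw)
    ty=np.array([np.cos(y),np.sin(y),0]); tz=np.array([0,0,-1.]); G=np.c_[np.cross(ty,tz),ty,tz]
    print('pos',np.round(s['eef_pos'],4),'yaw',np.degrees(np.arctan2(T[1,1],T[0,1])).round(2),'t',s['clock'])
    print('shift',(T.T@(np.array(xyz)-s['eef_pos'])).round(4),'rot',R.from_matrix(T.T@G).as_rotvec(degrees=True).round(2))
def stand(c,yaw,p):
    a=np.radians(yaw); return np.array([c[0]+np.cos(a)*p[0]-np.sin(a)*p[1],c[1]+np.sin(a)*p[0]+np.cos(a)*p[1]])
E
python3 - <<'E'
from h import *
im=load('wrist0'); T=R.from_quat(bot.get_state()['orientation']).as_matrix()
print('look in tool',T.T@att(im['attitude'])@[0,0,-1],'right',T.T@att(im['attitude'])@[1,0,0])
goto([.472,.165,.2],20)
E
```

```text
look in tool [-3.12077150e-01  7.20251432e-04  9.50056490e-01] right [ 7.58426252e-04  9.99999583e-01 -5.08984080e-04]
pos [0.1537 0.6312 0.1953] yaw 76.31 t 0.15
shift [-0.4196 -0.3776 -0.0042] rot [-6.000e-02  4.000e-02  5.631e+01]
```

Call:
{"api": "step_arm", "payload": {
  "xyz": [
    [-0.035,-0.031,0],
    [-0.07,-0.062,0],
    [-0.105,-0.094,0],
    [-0.14,-0.126,0],
    [-0.175,-0.157,0],
    [-0.21,-0.189,0],
    [-0.245,-0.22,0],
    [-0.28,-0.252,0]
  ],
  "rot": [
    [0,0,5],
    [0,0,10],
    [0,0,15],
    [0,0,20],
    [0,0,25],
    [0,0,30],
    [0,0,35],
    [0,0,40]
  ],
  "fingers": [0.085,0.085,0.085,0.085,0.085,0.085,0.085,0.085]
}}

```text
clock: 0.95
eef_pos: [0.3669, 0.3187, 0.196]
orientation: [0.453, 0.891, 0.0, -0.0]
contact_force: [0.6, 0.2, -0.6]
grip_width: 0.997
finger_force: 0.0
```

```bash
python3 -c "
from h import *
goto([.472,.165,.2],20)"
```

```text
pos [0.3669 0.3187 0.196 ] yaw 36.12 t 0.95
shift [-0.1861 -0.0057 -0.0041] rot [ 0.   -0.02 16.12]
```

Call:
{"api": "step_arm", "payload": {
  "xyz": [
    [-0.045,-0.001,-0.001],
    [-0.09,-0.003,-0.002],
    [-0.135,-0.004,-0.004],
    [-0.175,-0.006,-0.004],
    [-0.186,-0.006,-0.004],
    [-0.186,-0.006,-0.004]
  ],
  "rot": [
    [0,0,4],
    [0,0,8],
    [0,0,12],
    [0,0,15],
    [0,0,16],
    [0,0,16]
  ],
  "fingers": [0.085,0.085,0.085,0.085,0.085,0.085]
}}

```text
clock: 1.55
eef_pos: [0.4722, 0.1654, 0.1999]
orientation: [0.573, 0.82, -0.0, 0.0]
contact_force: [0.4, 0.6, 0.3]
grip_width: 0.994
finger_force: 0.0
```

Run:
```python
from h import *
im=snap('wrist','w1'); px=im['pixels']
d=(px.max(2)<75).astype(np.uint8)
for q in cv2.findContours(d,0,2)[0]:
    if cv2.contourArea(q)<100: continue
    print(cv2.contourArea(q),cv2.boundingRect(q))
print(proj(im,[.472,.175,0]))
```

```text
944.5 (607, 280, 33, 65)
608.0 (516, 231, 32, 44)
702.0 (318, 180, 27, 36)
1915.0 (482, 161, 53, 47)
350.5 (396, 157, 25, 21)
2628.0 (565, 145, 75, 83)
662.5 (0, 135, 13, 146)
267.5 (322, 111, 19, 21)
1170.5 (208, 100, 38, 84)
78047.5 (0, 88, 640, 392)
[[330.91871422 193.8534132 ]]
```

View pics/w1.png

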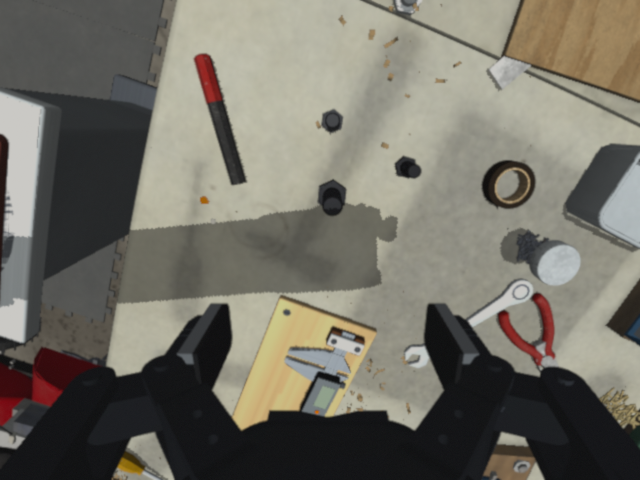

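The wrist view shows the black bolt at (332,197), the fixed jaw near (350,340) and the slide near (325,395). I'll go over the slide next, since the caliper has to be opened first.

```bash
python3 -c "
from h import *
goto([.546,-.097,.18],-2.2)"
```

```text
pos [0.4713 0.1672 0.1998] yaw 20.3 t 1.6
shift [-0.2737 -0.0215  0.0198] rot [-3.00e-02 -1.00e-02  2.25e+01]
```

Call:
{"api": "step_arm", "payload": {
  "xyz": [
    [-0.045,-0.004,0.003],
    [-0.09,-0.007,0.006],
    [-0.135,-0.01,0.01],
    [-0.18,-0.014,0.013],
    [-0.225,-0.018,0.016],
    [-0.26,-0.02,0.02],
    [-0.274,-0.022,0.02],
    [-0.274,-0.022,0.02]
  ],
  "rot": [
    [0,0,4],
    [0,0,8],
    [0,0,12],
    [0,0,16],
    [0,0,19],
    [0,0,21],
    [0,0,22.5],
    [0,0,22.5]
  ],
  "fingers": [0.06,0.06,0.06,0.06,0.06,0.06,0.06,0.06]
}}

```text
clock: 2.4
eef_pos: [0.5459, -0.0977, 0.1797]
orientation: [0.721, 0.693, -0.001, -0.0]
contact_force: [-1.2, -0.3, -0.0]
grip_width: 0.701
finger_force: 0.0
```

Run:
```python
from h import *
im=snap('wrist','w2'); px=im['pixels']
print(proj(im,np.r_[stand([.5154,-.1136],-2.25,[30,18]) if 0 else stand([.5154,-.1136],-2.25,[.03,.018]),.034]))
cv2.imwrite('pics/w2c.png',cv2.resize(px[40:340,120:520],(800,600),interpolation=cv2.INTER_CUBIC)[:,:,::-1])
```

```text
[[328.15960272 212.20025715]]
```

View pics/w2c.png

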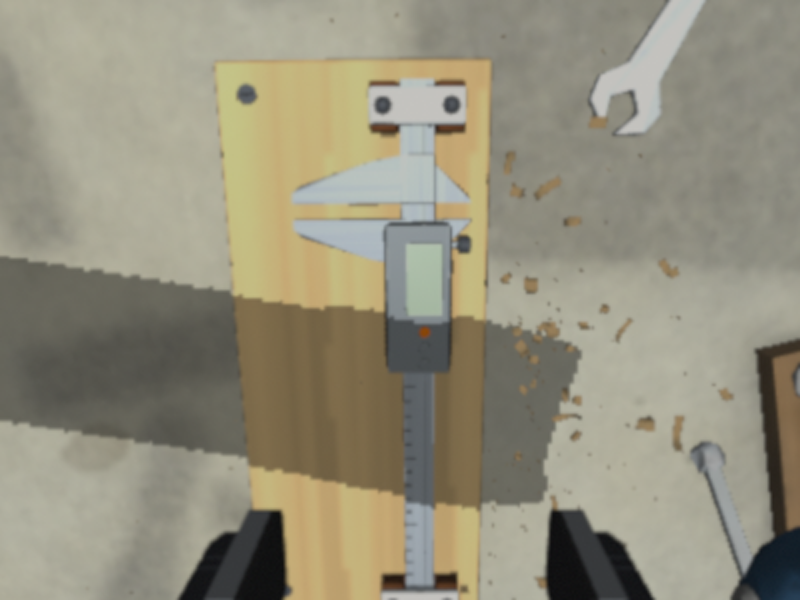

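The crop of the wrist view shows the housing at crop columns 386–451 and rows 223–372. The fixed jaw's face is at row 203, the moving jaw's at row 220, and the stand's far edge runs from (216,62) to (491,60). Now I'll convert these to positions.

Run:
```python
from h import *
im=load('w2'); f=lambda L:[[120+a/2,40+b/2] for a,b in L]
H=plane(im,f([(387,224),(451,224),(451,371),(387,371)]),.034);print('housing',H.round(4),H.mean(0).round(4))
print('dims',np.linalg.norm(H[0]-H[1]),np.linalg.norm(H[1]-H[2]))
J=plane(im,f([(300,203),(380,204),(300,220),(380,219)]),.021);print('jaw',J.round(4))
S=plane(im,f([(216,62),(491,60),(480,560),(250,500)]),.012);print('stand',S.round(4),np.linalg.norm(S[0]-S[1]))
l=S[0]-S[3];r=S[1]-S[2];print('yaw',np.degrees(np.arctan2(-l[0],l[1])),np.degrees(np.arctan2(-r[0],r[1])))
for p in [(.03,.018),(-.008,.085),(-.065,.15),(.065,.15)]: print(p,stand([.5154,-.1136],-2.25,p).round(4))
goto([.5465,-.097,.06],-2.2)
```

```text
housing [[ 0.5347 -0.0392  0.034 ]
 [ 0.5643 -0.0403  0.034 ]
 [ 0.5627 -0.1109  0.034 ]
 [ 0.5311 -0.1097  0.034 ]] [ 0.5482 -0.075   0.034 ]
dims 0.029582898382092035 0.07062221248969257
jaw [[ 0.4931 -0.0285  0.021 ]
 [ 0.5313 -0.0306  0.021 ]
 [ 0.4924 -0.0364  0.021 ]
 [ 0.5309 -0.0375  0.021 ]]
stand [[ 0.458   0.0364  0.012 ]
 [ 0.5856  0.0319  0.012 ]
 [ 0.578  -0.2318  0.012 ]
 [ 0.4488 -0.1883  0.012 ]] 0.12773847847477848
yaw -2.328989626796721 -1.6655363277531061
(0.03, 0.018) [ 0.5461 -0.0968]
(-0.008, 0.085) [ 0.5107 -0.0284]
(-0.065, 0.15) [0.4563 0.0388]
(0.065, 0.15) [0.5862 0.0337]
pos [ 0.546  -0.096   0.1797] yaw -2.09 t 2.45
shift [-0.001   0.0007  0.1197] rot [-0.06 -0.01  0.11]
```

Call:
{"api": "step_arm", "payload": {
  "xyz": [
    [0.003,0.001,0.04],
    [0.006,0.001,0.08],
    [0.01,0.001,0.12],
    [0.011,0.001,0.145],
    [0.011,0.001,0.157],
    [0.011,0.001,0.163],
    [0.011,0.001,0.163]
  ],
  "rot": [
    [0,0,0],
    [0,0,0],
    [0,0,0],
    [0,0,0],
    [0,0,0],
    [0,0,0],
    [0,0,0]
  ],
  "fingers": [0.06,0.06,0.06,0.06,0.06,0.06,0.06]
}}

```text
clock: 3.15
eef_pos: [0.5477, -0.0856, 0.0173]
orientation: [0.72, 0.694, 0.0, -0.0]
contact_force: [-0.8, -0.6, -0.1]
grip_width: 0.705
finger_force: 0.0
```

Call:
{"api": "step_arm", "payload": {
  "xyz": [
    [0,0,0],
    [0,0,0],
    [0,0,0],
    [0,0,0],
    [0,0,0]
  ],
  "rot": [
    [0,0,0],
    [0,0,0],
    [0,0,0],
    [0,0,0],
    [0,0,0]
  ],
  "fingers": [0.045,0.036,0.03,0.026,0.026]
}}

```text
clock: 3.65
eef_pos: [0.5475, -0.0867, 0.0172]
orientation: [0.72, 0.693, 0.0, 0.0]
contact_force: [0.1, -0.1, 0.3]
grip_width: 0.306
finger_force: 0.0
```

The fingers reached the commanded 26 mm without any force, which a 32 mm housing shouldn't allow. I'll look from the wrist and scene cameras.

Run:
```python
from h import *
a=snap('wrist','w3')['pixels']; b=snap('scene','s3')['pixels']
print({k:np.round(v,3) for k,v in bot.get_state().items() if k in('finger_force','grip_width')})
c=cv2.resize(b[100:300,300:500],(400,400),interpolation=cv2.INTER_CUBIC)
cv2.imwrite('pics/c3.png',np.hstack([cv2.resize(a[150:450,170:470],(400,400)),c])[:,:,::-1])
```

```text
{'finger_force': np.float64(0.0), 'grip_width': np.float64(0.305)}
```

View pics/c3.png

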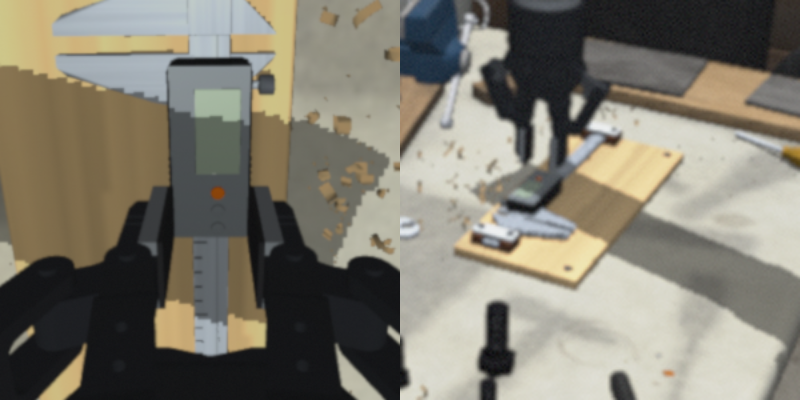

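The fingers straddle the housing with a small gap on each side (housing edges at crop columns 172 and 250, fingers at 165 and 257), so they have just not closed far enough. I'll close further.

Call:
{"api": "step_arm", "payload": {
  "xyz": [
    [0,0,0],
    [0,0,0],
    [0,0,0],
    [0,0,0],
    [0,0,0]
  ],
  "rot": [
    [0,0,0],
    [0,0,0],
    [0,0,0],
    [0,0,0],
    [0,0,0]
  ],
  "fingers": [0.022,0.018,0.014,0.01,0.01]
}}

```text
clock: 4.25
eef_pos: [0.5474, -0.0867, 0.017]
orientation: [0.72, 0.694, -0.0, 0.0]
contact_force: [0.6, 0.3, -0.9]
grip_width: 0.121
finger_force: 0.0
```

Run:
```python
from h import *
im=load('w3');s=bot.get_state();t=s['eef_pos'];print(t)
f=lambda p:((p-[170,150])*400/300).round(0)
print('TCP in c3 crop',f(proj(im,t)),'19mm up',f(proj(im,t+[0,0,.019])))
g=lambda q:[[170+a*.75,150+b*.75] for a,b in q]
for z in(.034,.05,.0): print(z,plane(im,g([(172,237),(250,237),(165,190),(257,190),(172,65),(250,65)]),z).round(4).tolist())
b=snap('scene','s4')['pixels'];w=snap('wrist','w4')['pixels']
c=cv2.resize(b[100:250,330:480],(400,400),interpolation=cv2.INTER_CUBIC)
cv2.imwrite('pics/c4.png',np.hstack([cv2.resize(w[150:450,170:470],(400,400)),c])[:,:,::-1])
```

```text
[ 0.54744216 -0.08665102  0.01702881]
TCP in c3 crop [[211. 166.]] 19mm up [[211. 186.]]
0.034 [[0.5308, -0.1104, 0.034], [0.5627, -0.1116, 0.034], [0.5294, -0.0889, 0.034], [0.5656, -0.0903, 0.034], [0.5353, -0.0392, 0.034], [0.5634, -0.0403, 0.034]]
0.05 [[0.5327, -0.1002, 0.05], [0.5614, -0.1012, 0.05], [0.5315, -0.0808, 0.05], [0.5641, -0.082, 0.05], [0.5368, -0.0361, 0.05], [0.5621, -0.037, 0.05]]
0.0 [[0.5267, -0.1321, 0.0], [0.5653, -0.1336, 0.0], [0.525, -0.1061, 0.0], [0.5689, -0.1078, 0.0], [0.5322, -0.0459, 0.0], [0.5661, -0.0472, 0.0]]
```

View pics/c4.png

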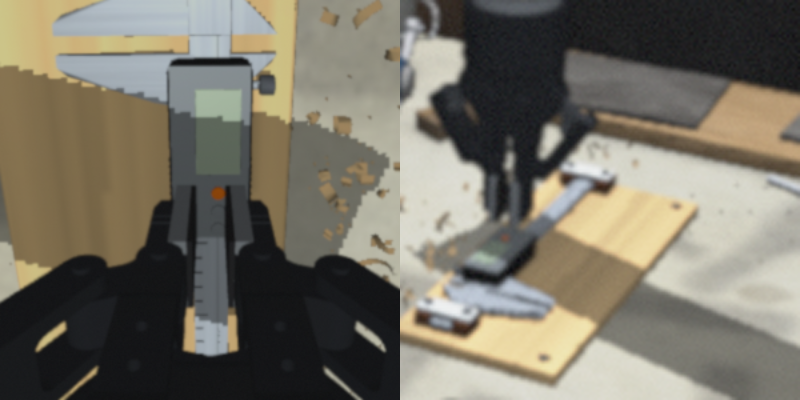

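The two views show the closed fingers overlapping the housing top, with tips at wrist-crop row 187 and in the scene crop near (495,212) and (522,215), so they sit higher than or behind where I assumed. I'll triangulate the tips.

Run:
```python
from h import *
sc=load('s4');w=load('w4');t=bot.get_state()['eef_pos']
F=lambda p:((p-[330,100])*400/150+[400,0]).round(0)
G=lambda p:((p-[170,150])*400/300).round(0)
for dz in(0,.01,.019,.03,.04): print(dz,'scene crop',F(proj(sc,t+[0,0,dz])),'wrist crop',G(proj(w,t+[0,.011,dz])),G(proj(w,t+[0,0,dz])))
# closest points of rays
def tri(a,pa,b,pb):
    e,d=ray(a,[pa]);f,g=ray(b,[pb]);A=np.c_[d[0],-g[0]];s=np.linalg.lstsq(A,f-e,rcond=None)[0]
    p=e+d[0]*s[0];q=f+g[0]*s[1];return ((p+q)/2).round(4),np.linalg.norm(p-q).round(4)
S=lambda c:[330+(c[0]-400)*.375,100+c[1]*.375];W=lambda c:[170+c[0]*.75,150+c[1]*.75]
print(tri(sc,S((495,212)),w,W((233,187))),tri(sc,S((522,215)),w,W((187,187))))
print(tri(sc,S((495,212)),w,W((187,187))),tri(sc,S((522,215)),w,W((233,187))))
# housing rear top corners check
print('housing corners scene',F(proj(sc,[[.5308,-.1104,.034],[.5627,-.1116,.034],[.5353,-.0392,.034],[.5634,-.0403,.034]])))
```

```text
0 scene crop [[505. 259.]] wrist crop [[210. 142.]] [[211. 166.]]
0.01 scene crop [[505. 248.]] wrist crop [[210. 151.]] [[211. 176.]]
0.019 scene crop [[506. 238.]] wrist crop [[210. 160.]] [[211. 186.]]
0.03 scene crop [[506. 225.]] wrist crop [[210. 172.]] [[211. 199.]]
0.04 scene crop [[507. 213.]] wrist crop [[210. 185.]] [[211. 213.]]
(array([ 0.5539, -0.0756,  0.061 ]), np.float64(0.0026)) (array([ 0.5361, -0.0775,  0.0604]), np.float64(0.0092))
(array([ 0.5444, -0.0673,  0.0689]), np.float64(0.0092)) (array([ 0.5457, -0.0842,  0.0546]), np.float64(0.0222))
housing corners scene [[538. 231.]
 [500. 222.]
 [495. 270.]
 [461. 261.]]
```

Both views put the fingertips at z ≈ 0.060, at the expected x and y, while the reported TCP z is 0.017. The real tips are therefore about 43 mm short of the reported TCP, and I'll work from what the cameras show. I'll open, go down carefully while watching the force, and close again.

Call:
{"api": "step_arm", "payload": {
  "xyz": [
    [0,0,0],
    [0,0,0],
    [0,0,0],
    [0,0,0.005],
    [0,0,0.01],
    [0,0,0.015],
    [0,0,0.02],
    [0,0,0.02]
  ],
  "rot": [
    [0,0,0],
    [0,0,0],
    [0,0,0],
    [0,0,0],
    [0,0,0],
    [0,0,0],
    [0,0,0],
    [0,0,0]
  ],
  "fingers": [0.05,0.05,0.05,0.05,0.05,0.05,0.05,0.05]
}}

```text
clock: 5.15
eef_pos: [0.5468, -0.0866, -0.0039]
orientation: [0.72, 0.693, -0.001, -0.0]
contact_force: [-0.8, 0.2, -0.6]
grip_width: 0.585
finger_force: 0.0
```

Run:
```python
from h import *
a=snap('wrist','w5');b=snap('scene','s5');t=bot.get_state()['eef_pos'];print(t,bot.get_state()['contact_force'],bot.get_state()['grip_width'])
print(proj(b,t+[0,0,.043]),proj(a,t+[0,0.011,.043]))
c=cv2.resize(b['pixels'][100:250,330:480],(400,400),interpolation=cv2.INTER_CUBIC)
cv2.imwrite('pics/c5.png',np.hstack([cv2.resize(a['pixels'][150:450,170:470],(400,400)),c])[:,:,::-1])
```

```text
[ 0.54728629 -0.08675285 -0.00315198] [-0.06094935  0.81354839  0.82023557] 0.5856889580294897
[[369.84191665 187.38327917]] [[328.33518416 292.52079049]]
```

View pics/c5.png

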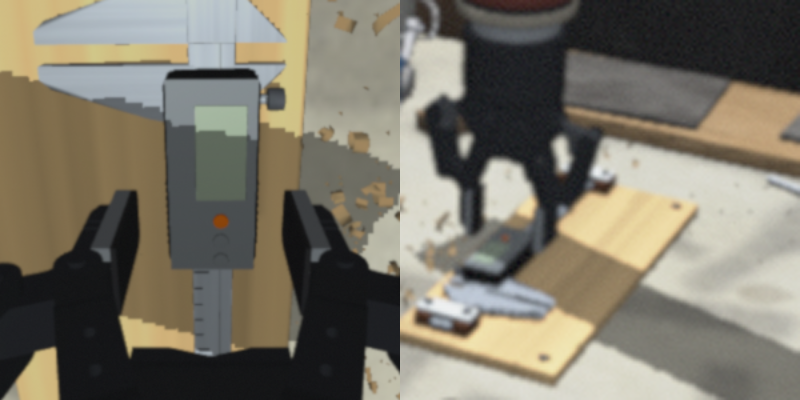

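The fingers now straddle the housing, and the reported z of −0.003 is below the base top with no contact, which confirms the offset. The near finger's tip shows at wrist crop (125,191) and scene crop (540,250). I'll triangulate it to set how far to go down.

Run:
```python
from h import *
sc=load('s5');w=load('w5')
def tri(a,pa,b,pb):
    e,d=ray(a,[pa]);f,g=ray(b,[pb]);A=np.c_[d[0],-g[0]];s=np.linalg.lstsq(A,f-e,rcond=None)[0]
    p=e+d[0]*s[0];q=f+g[0]*s[1];return ((p+q)/2).round(4),np.linalg.norm(p-q).round(4)
S=lambda c:[330+(c[0]-400)*.375,100+c[1]*.375];W=lambda c:[170+c[0]*.75,150+c[1]*.75]
for q in((535,250),(540,250),(545,250),(540,245)): print(tri(sc,S(q),w,W((125,191))),tri(sc,S(q),w,W((137,191))))
```

```text
(array([ 0.5187, -0.076 ,  0.0374]), np.float64(0.0008)) (array([ 0.5211, -0.0785,  0.035 ]), np.float64(0.0022))
(array([ 0.517 , -0.078 ,  0.0361]), np.float64(0.0026)) (array([ 0.5194, -0.0804,  0.0336]), np.float64(0.0056))
(array([ 0.5153, -0.0799,  0.0347]), np.float64(0.006)) (array([ 0.5177, -0.0823,  0.0323]), np.float64(0.009))
(array([ 0.5174, -0.0763,  0.0406]), np.float64(0.0043)) (array([ 0.5197, -0.0786,  0.0383]), np.float64(0.0071))
```

Call:
{"api": "step_arm", "payload": {
  "xyz": [
    [0,0,0.005],
    [0,0,0.01],
    [0,0,0.015],
    [0,0,0.015],
    [0,0,0.015],
    [0,0,0.015]
  ],
  "rot": [
    [0,0,0],
    [0,0,0],
    [0,0,0],
    [0,0,0],
    [0,0,0],
    [0,0,0]
  ],
  "fingers": [0.05,0.05,0.05,0.045,0.04,0.036]
}}

```text
clock: 5.85
eef_pos: [0.5475, -0.0867, -0.0179]
orientation: [0.72, 0.693, 0.0, 0.0]
contact_force: [0.4, -0.4, -0.4]
grip_width: 0.419
finger_force: 0.0
```

Call:
{"api": "step_arm", "payload": {
  "xyz": [
    [0,0,0],
    [0,0,0],
    [0,0,0],
    [0,0,0]
  ],
  "rot": [
    [0,0,0],
    [0,0,0],
    [0,0,0],
    [0,0,0]
  ],
  "fingers": [0.032,0.028,0.026,0.026]
}}

```text
clock: 6.25
eef_pos: [0.5475, -0.0867, -0.0175]
orientation: [0.72, 0.694, 0.0, -0.0]
contact_force: [-2.5, 0.4, 5.3]
grip_width: 0.357
finger_force: 59.4
```

It is now gripping at about 30.5 mm with 59 N. Next I'll open the caliper by about 52 mm.

Call:
{"api": "step_arm", "payload": {
  "xyz": [
    [-0.006,0,0],
    [-0.014,0,0],
    [-0.022,0,0],
    [-0.03,0,0],
    [-0.038,0,0],
    [-0.046,0,0],
    [-0.052,0,0],
    [-0.052,0,0]
  ],
  "rot": [
    [0,0,0],
    [0,0,0],
    [0,0,0],
    [0,0,0],
    [0,0,0],
    [0,0,0],
    [0,0,0],
    [0,0,0]
  ],
  "fingers": [0.026,0.026,0.026,0.026,0.026,0.026,0.026,0.026]
}}

```text
clock: 7.05
eef_pos: [0.5457, -0.1397, -0.0175]
orientation: [0.721, 0.693, 0.0, 0.001]
contact_force: [-1.4, -1.7, 6.2]
grip_width: 0.36
finger_force: 59.7
```

Call:
{"api": "step_arm", "payload": {
  "xyz": [
    [0,0,0],
    [0,0,0],
    [0,0,0],
    [0,0,0],
    [0,0,-0.01],
    [0,0,-0.05],
    [0,0,-0.1],
    [0,0,-0.15]
  ],
  "rot": [
    [0,0,0],
    [0,0,0],
    [0,0,0],
    [0,0,0],
    [0,0,0],
    [0,0,0],
    [0,0,0],
    [0,0,0]
  ],
  "fingers": [0.036,0.046,0.056,0.06,0.06,0.06,0.06,0.06]
}}

```text
clock: 7.85
eef_pos: [0.5448, -0.1389, 0.1341]
orientation: [0.721, 0.693, -0.0, -0.0]
contact_force: [1.6, 0.1, 0.6]
grip_width: 0.705
finger_force: 0.0
```

Run:
```python
from h import *
im=snap('wrist','w6'); px=im['pixels']; snap('top','t6')
# jaw faces: brightness profile along stand y at stand x=-15mm, z=.021
c=[.5154,-.1136]
ys=np.arange(-.06,.13,.002)
P=np.array([np.r_[stand(c,-2.2,[-.012,y]),.021] for y in ys]); uv=proj(im,P)
for y,(u,v) in zip(ys,uv):
    if 0<=u<640 and 0<=v<480: print(f'{y*1000:.0f}:',px[int(round(v)),int(round(u))],end=' ')
goto([.472,.175,.16],20)
```

```text
-60: [118 101  70] -58: [118 101  69] -56: [119 101  71] -54: [120 102  71] -52: [120 102  71] -50: [117 100  70] -48: [118 101  70] -46: [118 101  70] -44: [118 101  70] -42: [119 101  71] -40: [119 102  71] -38: [120 102  71] -36: [120 102  72] -34: [120 102  72] -32: [121 104  72] -30: [118 101  70] -28: [119 102  71] -26: [120 102  71] -24: [123 105  73] -22: [124 106  74] -20: [124 106  74] -18: [124 106  74] -16: [124 106  74] -14: [124 106  74] -12: [125 107  75] -10: [125 107  75] -8: [125 107  75] -6: [125 106  74] -4: [125 107  75] -2: [125 107  74] 0: [125 107  74] 2: [125 107  75] 4: [146 131  91] 6: [186 175 121] 8: [194 183 126] 10: [180 171 124] 12: [149 155 155] 14: [164 174 182] 16: [165 175 182] 18: [168 178 186] 20: [170 179 187] 22: [166 177 185] 24: [135 133 120] 26: [194 179 124] 28: [194 180 124] 30: [193 180 124] 32: [194 177 123] 34: [194 178 123] 36: [194 178 123] 38: [194 179 123] 40: [194 180 124] 42: [194 180 124] 44: [194 180 125] 46: [193 181 124] 48: [194 182 125] 50: [194 179 123] 52: [194 179 124] 54: [194 180 124] 56: [194 180 125] 58: [193 180 125] 60: [194 181 125] 62: [193 182 125] 64: [194 181 125] 66: [194 183 126] 68: [193 183 126] 70: [194 181 125] 72: [194 182 126] 74: [193 182 125] 76: [193 182 125] 78: [194 183 126] 80: [193 183 126] 82: [191 181 125] 84: [160 167 170] 86: [175 186 188] 88: [179 190 188] 90: [175 185 188] 92: [177 187 188] 94: [178 188 188] 96: [164 169 165] 98: [192 183 127] 100: [194 185 128] 102: [193 185 127] 104: [193 183 127] 106: [194 176 122] 108: [194 171 118] 110: [194 171 118] 112: [194 171 118] 114: [194 171 118] 116: [194 171 118] 118: [194 172 119] 120: [194 172 118] 122: [194 172 119] 124: [194 172 118] 126: [194 172 119] 128: [194 172 119] pos [ 0.5492 -0.1401  0.1393] yaw -2.24 t 7.95
shift [ 0.3118 -0.0892 -0.0216] rot [  0.59   0.1  -22.24]
```

The caliper is open: the moving face is at stand y ≈ 24 mm and the fixed face at 83.5 mm, an opening of about 60 mm. I'll go back over the bolt, lower this time, to read its hex angle.

Call:
{"api": "step_arm", "payload": {
  "xyz": [
    [0.035,-0.01,0.0],
    [0.08,-0.022,0.0],
    [0.125,-0.034,0.0],
    [0.17,-0.047,0.005],
    [0.215,-0.06,0.012],
    [0.255,-0.072,0.02],
    [0.29,-0.083,0.03],
    [0.303,-0.086,0.035]
  ],
  "rot": [
    [0,0,-3],
    [0,0,-6],
    [0,0,-9],
    [0,0,-12],
    [0,0,-15],
    [0,0,-18],
    [0,0,-21],
    [0,0,-22]
  ],
  "fingers": [0.06,0.06,0.06,0.06,0.06,0.06,0.06,0.06]
}}

```text
clock: 8.75
eef_pos: [0.4693, 0.1712, 0.0966]
orientation: [0.572, 0.82, 0.0, -0.001]
contact_force: [-0.8, -0.0, -0.0]
grip_width: 0.702
finger_force: 0.0
```

Call:
{"api": "step_arm", "payload": {
  "xyz": [
    [0,0,0],
    [0,0,0]
  ],
  "rot": [
    [0,0,0],
    [0,0,0]
  ],
  "fingers": [0.06,0.06]
}}

```text
clock: 8.95
eef_pos: [0.4715, 0.1662, 0.0974]
orientation: [0.576, 0.818, -0.0, 0.0]
contact_force: [0.3, 0.5, -0.1]
grip_width: 0.7
finger_force: 0.0
```

Run:
```python
from h import *
im=snap('wrist','w7'); px=im['pixels']
u,v=proj(im,[.472,.175,.0125])[0].round().astype(int); print(u,v)
x0,y0=u-30,v-30
g=cv2.resize(px[y0:y0+60,x0:x0+60],(600,600),interpolation=cv2.INTER_CUBIC)
cv2.imwrite('pics/c7.png',g[:,:,::-1]); print('crop origin',x0,y0)
d=(g.max(2)<85).astype(np.uint8)
q=max(cv2.findContours(d,0,2)[0],key=cv2.contourArea)
uv=q.reshape(-1,2)/10.+[x0,y0]
# polygon corners
h=cv2.convexHull(q); a=cv2.approxPolyDP(h,14,True).reshape(-1,2); print('corners crop',a.tolist())
P=plane(im,a/10.+[x0-.0,y0],.0125); print(P.round(4).tolist())
goto([.472,.175,.05],20)
```

```text
333 222
crop origin 303 192
corners crop [[321, 69], [492, 189], [501, 279], [469, 504], [416, 599], [212, 599], [106, 393], [132, 165]]
[[0.4676, 0.193, 0.0125], [0.4836, 0.1886, 0.0125], [0.4869, 0.1819, 0.0125], [0.4913, 0.1634, 0.0125], [0.4901, 0.1542, 0.0125], [0.4744, 0.1485, 0.0125], [0.4604, 0.1623, 0.0125], [0.4562, 0.1808, 0.0125]]
pos [0.4718 0.1658 0.0975] yaw 19.66 t 9.0
shift [0.0086 0.0032 0.0475] rot [ 0.03  0.03 -0.34]
```

View pics/c7.png

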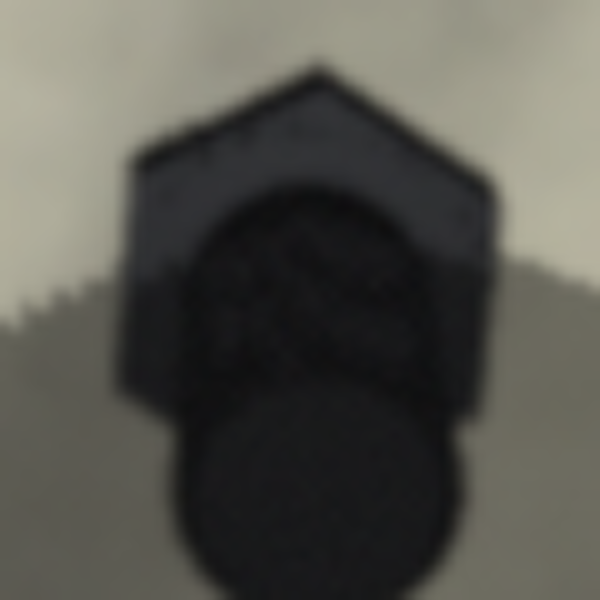

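The crop shows the hex head's top-face corners at (320,85), (488,200), (475,415), (122,385) and (140,170). The opposite pairs share a centre near (306,292).

Run:
```python
from h import *
im=load('w7'); f=lambda L:np.array(L)/10.+[303,192]-.45
C=np.array([(320,83),(488,200),(475,415),(122,385),(140,168)])
P=plane(im,f(C),.0125)[:,:2]; c=(P[1]+P[3]+P[2]+P[4])/4; print('centre',c.round(4),(P[1]+P[3])/2,(P[2]+P[4])/2)
r=P-c; print('radius',np.linalg.norm(r,axis=1).round(4)); a=np.degrees(np.arctan2(r[:,1],r[:,0])); print('corner ang',a.round(1),'mod60',(a%60).round(1))
T=plane(im,f([(315,485)]),.0625); print('shank top',T)
s=bot.get_state(); print('orient',s['eef_pos'])
goto([c[0],c[1],.0],19.7)
```

```text
centre [0.4723 0.1758] [0.47204816 0.17572431] [0.4724899  0.17591433]
radius [0.017  0.0162 0.017  0.0167 0.0167]
corner ang [ 106.5   47.8  -16.9 -132.9  162. ] mod60 [46.5 47.8 43.1 47.1 42. ]
shank top [[0.47190664 0.17614425 0.0625    ]]
orient [0.47180278 0.16584238 0.09749851]
pos [0.4718 0.1658 0.0975] yaw 19.66 t 9.0
shift [0.0093 0.0037 0.0975] rot [ 0.03  0.03 -0.04]
```

The centre is (0.472, 0.176), agreeing with the shank top at (0.472, 0.176), and the corner radius of about 16.8 mm fits the given 17.3. The flats' normals sit at 15° mod 60°, so the bolt must turn about +12.5° (the flat facing 75.3° goes to 87.8°). Now I'll grasp the shank.

Call:
{"api": "step_arm", "payload": {
  "xyz": [
    [0.0093,0.0037,0.01],
    [0.0093,0.0037,0.04],
    [0.0093,0.0037,0.065],
    [0.0093,0.0037,0.08],
    [0.0093,0.0037,0.092],
    [0.0093,0.0037,0.101],
    [0.0093,0.0037,0.101]
  ],
  "rot": [
    [0,0,0],
    [0,0,0],
    [0,0,0],
    [0,0,0],
    [0,0,0],
    [0,0,0],
    [0,0,0]
  ],
  "fingers": [0.06,0.06,0.06,0.06,0.06,0.06,0.06]
}}

```text
clock: 9.7
eef_pos: [0.471, 0.177, -0.0049]
orientation: [0.575, 0.818, -0.001, -0.0]
contact_force: [0.4, -0.0, 0.4]
grip_width: 0.7
finger_force: 0.0
```

Call:
{"api": "step_arm", "payload": {
  "xyz": [
    [0,0,0],
    [0,0,0],
    [0,0,0],
    [0,0,0],
    [0,0,0],
    [0,0,0],
    [0,0,0],
    [0,0,0]
  ],
  "rot": [
    [0,0,0],
    [0,0,0],
    [0,0,0],
    [0,0,0],
    [0,0,0],
    [0,0,0],
    [0,0,0],
    [0,0,0]
  ],
  "fingers": [0.05,0.04,0.032,0.026,0.022,0.018,0.014,0.014]
}}

```text
clock: 10.5
eef_pos: [0.4716, 0.1776, -0.0037]
orientation: [0.575, 0.818, 0.0, 0.0]
contact_force: [-0.7, -0.4, 6.6]
grip_width: 0.218
finger_force: 58.4
```

Call:
{"api": "step_arm", "payload": {
  "xyz": [
    [0,0,-0.005],
    [0,0,-0.02],
    [0,0,-0.045],
    [0,0,-0.065],
    [0,0,-0.07]
  ],
  "rot": [
    [0,0,0],
    [0,0,0],
    [0,0,0],
    [0,0,0],
    [0,0,0]
  ],
  "fingers": [0.014,0.014,0.014,0.014,0.014]
}}

```text
clock: 11.0
eef_pos: [0.4723, 0.1778, 0.0678]
orientation: [0.575, 0.818, 0.001, 0.0]
contact_force: [0.6, 0.1, -3.0]
grip_width: 0.216
finger_force: 59.0
```

Run:
```python
from h import *
s=bot.get_state();print(s['grip_width'],s['finger_force'],s['contact_force'])
goto([.509,-.055,.066],32.2)
```

```text
0.21562280702698017 58.95914554595947 [ 0.63803304  0.1111259  -2.97241589]
pos [0.4723 0.1778 0.0678] yaw 19.81 t 11.0
shift [-0.2315 -0.0444  0.0015] rot [  0.14  -0.02 -12.39]
```

It's holding the bolt, with a 3 N load. Now I'll carry it over the measuring spot.

Call:
{"api": "step_arm", "payload": {
  "xyz": [
    [-0.02,-0.004,0],
    [-0.055,-0.0106,0],
    [-0.09,-0.0173,0],
    [-0.13,-0.025,0],
    [-0.17,-0.0326,0],
    [-0.205,-0.0393,0],
    [-0.225,-0.0432,0],
    [-0.2315,-0.0444,0]
  ],
  "rot": [
    [0,0,-2],
    [0,0,-4],
    [0,0,-6],
    [0,0,-8],
    [0,0,-10],
    [0,0,-11],
    [0,0,-12.4],
    [0,0,-12.4]
  ],
  "fingers": [0.014,0.014,0.014,0.014,0.014,0.014,0.014,0.014]
}}

```text
clock: 11.8
eef_pos: [0.5074, -0.0582, 0.0652]
orientation: [0.485, 0.875, -0.001, -0.0]
contact_force: [-0.3, 1.5, -3.2]
grip_width: 0.214
finger_force: 58.9
```

Call:
{"api": "step_arm", "payload": {
  "xyz": [
    [0,0,0],
    [0,0,0]
  ],
  "rot": [
    [0,0,0],
    [0,0,0]
  ],
  "fingers": [0.014,0.014]
}}

```text
clock: 12.0
eef_pos: [0.5077, -0.0541, 0.0655]
orientation: [0.483, 0.876, -0.0, -0.001]
contact_force: [-0.7, 0.5, -2.9]
grip_width: 0.217
finger_force: 58.9
```

Run:
```python
from h import *
im=snap('wrist','w8'); t=bot.get_state()['eef_pos']; zb=t[2]+.0037+.0125; print(t,zb)
uv=proj(im,np.r_[t[:2],zb])[0].round().astype(int); print(uv)
x0,y0=uv[0]-32,uv[1]-32
g=cv2.resize(im['pixels'][y0:y0+64,x0:x0+64],(512,512),interpolation=cv2.INTER_CUBIC); print(x0,y0)
d=(g.max(2)<85).astype(np.uint8)
q=max(cv2.findContours(d,0,2)[0],key=cv2.contourArea); a=cv2.approxPolyDP(cv2.convexHull(q),10,True).reshape(-1,2)
P=plane(im,a/8.+[x0,y0],zb)[:,:2]
for i,j in zip(a.tolist(),P): print(i,j.round(4))
cv2.imwrite('pics/c8.png',g[:,:,::-1])
goto([.509,-.055,.02],32.2)
```

```text
[ 0.50779185 -0.05380338  0.06561503] 0.08181503492340284
[329 287]
297 255
[475, 129] [ 0.5146 -0.0385]
[511, 186] [ 0.5188 -0.0406]
[511, 511] [ 0.5324 -0.0606]
[0, 511] [ 0.5031 -0.0791]
[0, 217] [ 0.492  -0.0602]
[48, 97] [ 0.4902 -0.0513]
[277, 0] [ 0.4991 -0.0379]
pos [ 0.5078 -0.0538  0.0656] yaw 32.31 t 12.05
shift [-0.0017  0.0004  0.0456] rot [-0.03 -0.04  0.11]
```

View pics/c8.png

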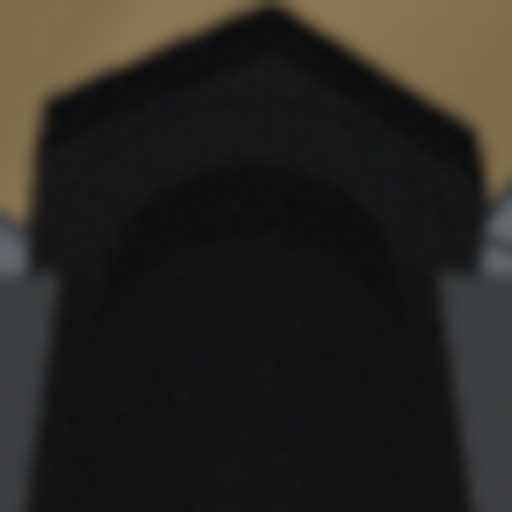

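In the crop, the held bolt's lower head corners are at (48,97), (270,5) and (475,129), with the pads on the shank on either side. I'll work out the hex angle and centre from these.

Run:
```python
from h import *
im=load('w8'); 
for z,C in((.0693,[(48,97),(270,5),(475,129)]),):
    P=plane(im,np.array(C)/8.+[297,255]-.45,z)[:,:2]; print(P.round(4))
    for i in(0,1):
        e=P[i+1]-P[i]; a=np.degrees(np.arctan2(e[1],e[0])); print('edge',np.linalg.norm(e).round(4),a.round(1),'normal mod60',((a+90)%60).round(1))
    d=P[2]-P[0];a=np.degrees(np.arctan2(d[1],d[0]));print('span',np.linalg.norm(d),a,'normal mod60 (chord perp=corner => chord dir = flat normal)',a%60)
    m=(P[0]+P[2])/2; n=P[1]-m; print('centre',P[1]-n/np.linalg.norm(n)*.0173, m-n/np.linalg.norm(n)*.00865)
```

```text
[[ 0.4919 -0.0562]
 [ 0.5012 -0.0423]
 [ 0.5181 -0.0424]]
edge 0.0168 56.2 normal mod60 26.2
edge 0.0169 -0.5 normal mod60 29.5
span 0.02965490078395366 27.665738018531005 normal mod60 (chord perp=corner => chord dir = flat normal) 27.665738018531005
centre [ 0.50942891 -0.05746961] [ 0.50912479 -0.05690825]
```

The flat normal is at 27.7° mod 60° against a wanted 27.8°, and the centre is (0.509, −0.057), midway between the jaws. Now I'll lower it.

Call:
{"api": "step_arm", "payload": {
  "xyz": [
    [0,0,0.015],
    [0,0,0.03],
    [0,0,0.042],
    [0,0,0.049],
    [0,0,0.053],
    [0,0,0.055],
    [0,0,0.056],
    [0,0,0.056]
  ],
  "rot": [
    [0,0,0],
    [0,0,0],
    [0,0,0],
    [0,0,0],
    [0,0,0],
    [0,0,0],
    [0,0,0],
    [0,0,0]
  ],
  "fingers": [0.014,0.014,0.014,0.014,0.014,0.014,0.014,0.014]
}}

```text
clock: 12.85
eef_pos: [0.5083, -0.0554, 0.0103]
orientation: [0.483, 0.876, 0.0, 0.0]
contact_force: [0.2, 0.4, -4.2]
grip_width: 0.216
finger_force: 58.9
```

Call:
{"api": "step_arm", "payload": {
  "xyz": [
    [0,0,0.0005],
    [0,0,0.001],
    [0,0,0.001]
  ],
  "rot": [
    [0,0,0],
    [0,0,0],
    [0,0,0]
  ],
  "fingers": [0.014,0.014,0.014]
}}

```text
clock: 13.15
eef_pos: [0.5082, -0.0554, 0.0091]
orientation: [0.483, 0.876, 0.0, 0.0]
contact_force: [0.4, -0.0, -2.6]
grip_width: 0.218
finger_force: 58.9
```

Call:
{"api": "step_arm", "payload": {
  "xyz": [
    [0,0,0.0005],
    [0,0,0.001],
    [0,0,0.0015],
    [0,0,0.0015]
  ],
  "rot": [
    [0,0,0],
    [0,0,0],
    [0,0,0],
    [0,0,0]
  ],
  "fingers": [0.014,0.014,0.014,0.014]
}}

```text
clock: 13.55
eef_pos: [0.5084, -0.0554, 0.0084]
orientation: [0.483, 0.876, 0.0, -0.0]
contact_force: [-3.8, 0.0, 10.0]
grip_width: 0.216
finger_force: 60.5
```

It's in contact with the base. I'll ease off slightly, open and rise.

Call:
{"api": "step_arm", "payload": {
  "xyz": [
    [0,0,-0.0004],
    [0,0,-0.0005],
    [0,0,-0.0005],
    [0,0,-0.0005],
    [0,0,-0.0005],
    [0,0,-0.0005],
    [0,0,-0.0005],
    [0,0,-0.0005]
  ],
  "rot": [
    [0,0,0],
    [0,0,0],
    [0,0,0],
    [0,0,0],
    [0,0,0],
    [0,0,0],
    [0,0,0],
    [0,0,0]
  ],
  "fingers": [0.014,0.014,0.02,0.026,0.032,0.038,0.042,0.042]
}}

```text
clock: 14.35
eef_pos: [0.5081, -0.0554, 0.008]
orientation: [0.483, 0.876, -0.0, 0.0]
contact_force: [0.0, 0.7, 0.2]
grip_width: 0.49
finger_force: 0.0
```

Call:
{"api": "step_arm", "payload": {
  "xyz": [
    [0,0,-0.01],
    [0,0,-0.03],
    [0,0,-0.06],
    [0,0,-0.09],
    [0,0,-0.12],
    [0,0,-0.13],
    [0,0,-0.13]
  ],
  "rot": [
    [0,0,0],
    [0,0,0],
    [0,0,0],
    [0,0,0],
    [0,0,0],
    [0,0,0],
    [0,0,0]
  ],
  "fingers": [0.046,0.05,0.05,0.05,0.05,0.05,0.05]
}}

```text
clock: 15.05
eef_pos: [0.5092, -0.0553, 0.1397]
orientation: [0.483, 0.876, 0.001, 0.001]
contact_force: [-0.5, 0.3, -0.1]
grip_width: 0.583
finger_force: 0.0
```

Run:
```python
from h import *
im=snap('wrist','w9'); snap('top','t9'); px=im['pixels']; t=bot.get_state()['eef_pos']
u,v=proj(im,[.509,-.057,.012+.0125])[0].round().astype(int); x0,y0=u-35,v-35; print(u,v,t)
g=cv2.resize(px[y0:y0+70,x0:x0+70],(560,560),interpolation=cv2.INTER_CUBIC)
d=(g.max(2)<60).astype(np.uint8)
for q in cv2.findContours(d,0,2)[0]:
    if cv2.contourArea(q)<3000: continue
    a=cv2.approxPolyDP(cv2.convexHull(q),8,True).reshape(-1,2); print(cv2.contourArea(q),cv2.boundingRect(q))
    for i,p0,p1,p2 in zip(a.tolist(),*[plane(im,a/8.+[x0,y0]-.45,z)[:,:2] for z in(.012,.0245,.0745)]): print(i,p0.round(4),p1.round(4),p2.round(4))
```

```text
327 223 [ 0.50763856 -0.05521145  0.13737497]
78631.0 (148, 130, 269, 390)
[294, 130] [ 0.5023 -0.0437] [ 0.5008 -0.0415] [ 0.4948 -0.0325]
[408, 204] [ 0.5181 -0.0441] [ 0.5159 -0.0418] [ 0.5073 -0.0327]
[416, 236] [ 0.5209 -0.0468] [ 0.5187 -0.0444] [ 0.5096 -0.0349]
[403, 362] [ 0.528  -0.0604] [ 0.5254 -0.0574] [ 0.5152 -0.0457]
[368, 472] [ 0.5319 -0.0741] [ 0.5292 -0.0706] [ 0.5183 -0.0566]
[330, 506] [ 0.5304 -0.0801] [ 0.5277 -0.0763] [ 0.5171 -0.0614]
[270, 519] [ 0.5252 -0.0853] [ 0.5228 -0.0813] [ 0.513  -0.0655]
[228, 505] [ 0.52   -0.0865] [ 0.5178 -0.0825] [ 0.5089 -0.0664]
[196, 474] [ 0.5147 -0.0852] [ 0.5127 -0.0812] [ 0.5046 -0.0654]
[149, 346] [ 0.5017 -0.0746] [ 0.5002 -0.071 ] [ 0.4943 -0.057 ]
[164, 184] [ 0.4931 -0.057 ] [ 0.4919 -0.0542] [ 0.4874 -0.043 ]
```

The bolt stands upright with its base flats at about 27.5° mod 60° (target 27.8°). Next I'll return to the slide.

```bash
python3 -c "
from h import *
goto([.5460,-.1390,.12],-2.2)"
```

```text
pos [ 0.5076 -0.0552  0.1374] yaw 32.23 t 15.15
shift [-0.0913 -0.0122  0.0173] rot [-4.000e-02 -2.000e-02  3.443e+01]
```

Call:
{"api": "step_arm", "payload": {
  "xyz": [
    [-0.02,-0.003,0],
    [-0.045,-0.006,0],
    [-0.07,-0.009,0.005],
    [-0.085,-0.011,0.01],
    [-0.0913,-0.0122,0.017],
    [-0.0913,-0.0122,0.017],
    [-0.0913,-0.0122,0.017]
  ],
  "rot": [
    [0,0,7],
    [0,0,14],
    [0,0,21],
    [0,0,28],
    [0,0,34.4],
    [0,0,34.4],
    [0,0,34.4]
  ],
  "fingers": [0.056,0.056,0.056,0.056,0.056,0.056,0.056]
}}

```text
clock: 15.85
eef_pos: [0.5456, -0.1389, 0.1199]
orientation: [0.719, 0.695, -0.001, -0.001]
contact_force: [-0.2, 0.9, 0.1]
grip_width: 0.65
finger_force: 0.0
```

```bash
python3 -c "
from h import *
goto([.5460,-.1390,-.0165],-2.2)"
```

```text
pos [ 0.5456 -0.1389  0.1199] yaw -2.01 t 15.85
shift [-1.000e-04  8.000e-04  1.364e-01] rot [-0.13  0.03  0.19]
```

Call:
{"api": "step_arm", "payload": {
  "xyz": [
    [0,0.0005,0.03],
    [0,0.0005,0.065],
    [0,0.0005,0.095],
    [0,0.0005,0.115],
    [0,0.0005,0.128],
    [0,0.0005,0.1355],
    [0,0.0005,0.1355]
  ],
  "rot": [
    [0,0,0.2],
    [0,0,0.2],
    [0,0,0.2],
    [0,0,0.2],
    [0,0,0.2],
    [0,0,0.2],
    [0,0,0.2]
  ],
  "fingers": [0.056,0.056,0.056,0.056,0.056,0.056,0.056]
}}

```text
clock: 16.55
eef_pos: [0.5467, -0.1388, -0.0148]
orientation: [0.721, 0.693, -0.0, -0.0]
contact_force: [-0.1, 0.7, 0.8]
grip_width: 0.655
finger_force: 0.0
```

Call:
{"api": "step_arm", "payload": {
  "xyz": [
    [0,0,0],
    [0,0,0],
    [0,0,0],
    [0,0,0],
    [0,0,0],
    [0,0,0],
    [0,0,0]
  ],
  "rot": [
    [0,0,0],
    [0,0,0],
    [0,0,0],
    [0,0,0],
    [0,0,0],
    [0,0,0],
    [0,0,0]
  ],
  "fingers": [0.048,0.042,0.036,0.032,0.028,0.026,0.026]
}}

```text
clock: 17.25
eef_pos: [0.5457, -0.1392, -0.014]
orientation: [0.722, 0.692, -0.0, -0.001]
contact_force: [-7.4, 1.5, 9.2]
grip_width: 0.352
finger_force: 58.6
```

The slide is gripped. Its full travel to close should be about 29.5 mm. I'll approach at 2–3 mm per row, then slow down.

Call:
{"api": "step_arm", "payload": {
  "xyz": [
    [0.002,0,0],
    [0.005,0,0],
    [0.008,0,0],
    [0.011,0,0],
    [0.013,0,0],
    [0.014,0,0],
    [0.015,0,0],
    [0.016,0,0]
  ],
  "rot": [
    [0,0,0],
    [0,0,0],
    [0,0,0],
    [0,0,0],
    [0,0,0],
    [0,0,0],
    [0,0,0],
    [0,0,0]
  ],
  "fingers": [0.026,0.026,0.026,0.026,0.026,0.026,0.026,0.026]
}}

```text
clock: 18.05
eef_pos: [0.5462, -0.124, -0.014]
orientation: [0.722, 0.692, -0.001, -0.001]
contact_force: [-7.8, -1.5, 8.9]
grip_width: 0.358
finger_force: 58.9
```

Call:
{"api": "step_arm", "payload": {
  "xyz": [
    [0.001,0,0],
    [0.002,0,0],
    [0.003,0,0],
    [0.004,0,0],
    [0.005,0,0],
    [0.006,0,0],
    [0.007,0,0],
    [0.008,0,0]
  ],
  "rot": [
    [0,0,0],
    [0,0,0],
    [0,0,0],
    [0,0,0],
    [0,0,0],
    [0,0,0],
    [0,0,0],
    [0,0,0]
  ],
  "fingers": [0.026,0.026,0.026,0.026,0.026,0.026,0.026,0.026]
}}

```text
clock: 18.85
eef_pos: [0.5465, -0.1166, -0.014]
orientation: [0.722, 0.692, -0.001, -0.0]
contact_force: [-7.7, -3.2, 8.5]
grip_width: 0.355
finger_force: 58.9
```

Run:
```python
from h import *
im=snap('wrist','w10'); snap('top','t10'); px=im['pixels']; s=bot.get_state(); print(s['eef_pos'],s['contact_force'])
ys=np.arange(.01,.105,.002)
for X in(-.026,-.008):
    uv=proj(im,np.array([np.r_[stand([.5154,-.1136],-2.2,[X,y]),.021] for y in ys]))
    print(X,[(round(y*1000),int(px[int(round(v)),int(round(u))].mean())) for y,(u,v) in zip(ys,uv)])
```

```text
[ 0.54648878 -0.11632991 -0.01400929] [-9.06832365 -3.1047945   9.27907476]
-0.026 [(10, 114), (12, 114), (14, 114), (16, 114), (18, 114), (20, 115), (22, 114), (24, 114), (26, 114), (28, 115), (30, 115), (32, 115), (34, 114), (36, 113), (38, 23), (40, 39), (42, 40), (44, 41), (46, 42), (48, 42), (50, 43), (52, 43), (54, 44), (56, 45), (58, 44), (60, 45), (62, 40), (64, 26), (66, 25), (68, 98), (70, 189), (72, 189), (74, 189), (76, 189), (78, 190), (80, 190), (82, 190), (84, 170), (86, 193), (88, 196), (90, 182), (92, 183), (94, 190), (96, 190), (98, 190), (100, 191), (102, 190), (104, 191)]
-0.008 [(10, 119), (12, 119), (14, 119), (16, 119), (18, 119), (20, 120), (22, 119), (24, 119), (26, 120), (28, 119), (30, 119), (32, 116), (34, 109), (36, 110), (38, 110), (40, 112), (42, 175), (44, 189), (46, 56), (48, 27), (50, 19), (52, 20), (54, 19), (56, 19), (58, 20), (60, 20), (62, 20), (64, 26), (66, 21), (68, 25), (70, 24), (72, 61), (74, 62), (76, 133), (78, 194), (80, 194), (82, 194), (84, 195), (86, 204), (88, 209), (90, 203), (92, 204), (94, 206), (96, 206), (98, 184), (100, 195), (102, 195), (104, 194)]
```

Fy has gone from −1.5 to −3.2 N, so the bolt is now being dragged along. About 6.5 mm remains. I'll do 4 mm, then half-millimetre steps.

Call:
{"api": "step_arm", "payload": {
  "xyz": [
    [0.001,0,0],
    [0.002,0,0],
    [0.003,0,0],
    [0.0035,0,0],
    [0.004,0,0],
    [0.0043,0,0]
  ],
  "rot": [
    [0,0,0],
    [0,0,0],
    [0,0,0],
    [0,0,0],
    [0,0,0],
    [0,0,0]
  ],
  "fingers": [0.026,0.026,0.026,0.026,0.026,0.026]
}}

```text
clock: 19.55
eef_pos: [0.5466, -0.1122, -0.014]
orientation: [0.722, 0.692, -0.001, -0.001]
contact_force: [-7.5, -3.0, 9.3]
grip_width: 0.353
finger_force: 58.9
```

Call:
{"api": "step_arm", "payload": {
  "xyz": [
    [0.0003,0,0],
    [0.0006,0,0],
    [0.0009,0,0]
  ],
  "rot": [
    [0,0,0],
    [0,0,0],
    [0,0,0]
  ],
  "fingers": [0.026,0.026,0.026]
}}

```text
clock: 19.85
eef_pos: [0.5466, -0.1113, -0.014]
orientation: [0.722, 0.692, -0.001, -0.001]
contact_force: [-8.4, -2.6, 9.6]
grip_width: 0.353
finger_force: 58.9
```

Call:
{"api": "step_arm", "payload": {
  "xyz": [
    [0.0003,0,0],
    [0.0006,0,0],
    [0.0009,0,0]
  ],
  "rot": [
    [0,0,0],
    [0,0,0],
    [0,0,0]
  ],
  "fingers": [0.026,0.026,0.026]
}}

```text
clock: 20.15
eef_pos: [0.5466, -0.1104, -0.014]
orientation: [0.722, 0.692, -0.001, -0.001]
contact_force: [-8.8, -2.8, 9.5]
grip_width: 0.352
finger_force: 58.9
```

Call:
{"api": "step_arm", "payload": {
  "xyz": [
    [0.0003,0,0],
    [0.0006,0,0]
  ],
  "rot": [
    [0,0,0],
    [0,0,0]
  ],
  "fingers": [0.026,0.026]
}}

```text
clock: 20.35
eef_pos: [0.5467, -0.1099, -0.014]
orientation: [0.722, 0.692, -0.001, -0.001]
contact_force: [-9.6, -3.5, 9.7]
grip_width: 0.356
finger_force: 58.9
```

Call:
{"api": "step_arm", "payload": {
  "xyz": [
    [0.0003,0,0],
    [0.0003,0,0]
  ],
  "rot": [
    [0,0,0],
    [0,0,0]
  ],
  "fingers": [0.026,0.026]
}}

```text
clock: 20.55
eef_pos: [0.5467, -0.1095, -0.014]
orientation: [0.722, 0.692, -0.001, -0.001]
contact_force: [-8.8, -2.6, 9.0]
grip_width: 0.353
finger_force: 59.0
```

Call:
{"api": "step_arm", "payload": {
  "xyz": [
    [0.0003,0,0],
    [0.0003,0,0]
  ],
  "rot": [
    [0,0,0],
    [0,0,0]
  ],
  "fingers": [0.026,0.026]
}}

```text
clock: 20.75
eef_pos: [0.5467, -0.1092, -0.014]
orientation: [0.722, 0.692, -0.001, -0.001]
contact_force: [-9.1, -3.2, 9.1]
grip_width: 0.36
finger_force: 59.0
```

Call:
{"api": "step_arm", "payload": {
  "xyz": [
    [0.0003,0,0],
    [0.0003,0,0]
  ],
  "rot": [
    [0,0,0],
    [0,0,0]
  ],
  "fingers": [0.026,0.026]
}}

```text
clock: 20.95
eef_pos: [0.5467, -0.1089, -0.014]
orientation: [0.722, 0.692, -0.001, -0.001]
contact_force: [-9.3, -2.3, 9.2]
grip_width: 0.358
finger_force: 59.0
```

Call:
{"api": "step_arm", "payload": {
  "xyz": [
    [0.0003,0,0],
    [0.0003,0,0]
  ],
  "rot": [
    [0,0,0],
    [0,0,0]
  ],
  "fingers": [0.026,0.026]
}}

```text
clock: 21.15
eef_pos: [0.5467, -0.1086, -0.014]
orientation: [0.722, 0.692, -0.001, -0.001]
contact_force: [-7.7, -2.6, 9.7]
grip_width: 0.355
finger_force: 59.0
```

Run:
```python
from h import *
im=snap('wrist','w11'); px=im['pixels']; s=bot.get_state(); print(s['eef_pos'],s['contact_force'])
ys=np.arange(.044,.1,.001)
for X in(-.022,-.016,-.008,.0):
    uv=proj(im,np.array([np.r_[stand([.5154,-.1136],-2.2,[X,y]),.021] for y in ys]))
    print(X,[(round(y*1000),int(px[int(round(v)),int(round(u))].mean())) for y,(u,v) in zip(ys,uv)])
```

```text
[ 0.54672289 -0.10859705 -0.01402733] [-7.76956872 -2.78643516  9.245132  ]
-0.022 [(44, 109), (45, 85), (46, 88), (47, 76), (48, 24), (49, 24), (50, 24), (51, 33), (52, 42), (53, 42), (54, 43), (55, 43), (56, 44), (57, 44), (58, 44), (59, 45), (60, 45), (61, 44), (62, 45), (63, 46), (64, 46), (65, 47), (66, 45), (67, 29), (68, 25), (69, 25), (70, 26), (71, 25), (72, 21), (73, 22), (74, 23), (75, 20), (76, 39), (77, 99), (78, 163), (79, 185), (80, 186), (81, 185), (82, 185), (83, 186), (84, 176), (85, 191), (86, 195), (87, 198), (88, 199), (89, 195), (90, 193), (91, 191), (92, 155), (93, 128), (94, 186), (95, 186), (96, 186), (97, 186), (98, 186), (99, 186), (100, 187)]
-0.016 [(44, 100), (45, 108), (46, 108), (47, 109), (48, 111), (49, 111), (50, 112), (51, 103), (52, 29), (53, 19), (54, 16), (55, 17), (56, 19), (57, 23), (58, 22), (59, 22), (60, 22), (61, 25), (62, 21), (63, 21), (64, 17), (65, 17), (66, 18), (67, 23), (68, 27), (69, 18), (70, 20), (71, 26), (72, 25), (73, 23), (74, 24), (75, 23), (76, 25), (77, 20), (78, 52), (79, 54), (80, 55), (81, 55), (82, 55), (83, 56), (84, 
[... 692 characters left out ...]
, 203), (93, 208), (94, 207), (95, 209), (96, 206), (97, 192), (98, 186), (99, 194), (100, 194)]
0.0 [(44, 111), (45, 110), (46, 110), (47, 111), (48, 173), (49, 192), (50, 193), (51, 194), (52, 191), (53, 188), (54, 125), (55, 50), (56, 53), (57, 52), (58, 30), (59, 28), (60, 28), (61, 28), (62, 28), (63, 30), (64, 24), (65, 21), (66, 18), (67, 16), (68, 17), (69, 18), (70, 14), (71, 19), (72, 22), (73, 41), (74, 63), (75, 65), (76, 65), (77, 65), (78, 66), (79, 58), (80, 64), (81, 66), (82, 66), (83, 47), (84, 102), (85, 207), (86, 209), (87, 210), (88, 211), (89, 211), (90, 208), (91, 205), (92, 207), (93, 211), (94, 211), (95, 212), (96, 211), (97, 211), (98, 213), (99, 211), (100, 203)]
```

The head edge now sits within about 1 mm of the fixed jaw, still without a force rise. I'll continue in 0.3 mm steps.

Call:
{"api": "step_arm", "payload": {
  "xyz": [
    [0.0003,0,0],
    [0.0003,0,0]
  ],
  "rot": [
    [0,0,0],
    [0,0,0]
  ],
  "fingers": [0.026,0.026]
}}

```text
clock: 21.4
eef_pos: [0.5468, -0.1085, -0.014]
orientation: [0.722, 0.692, -0.001, -0.001]
contact_force: [-8.3, -3.4, 10.6]
grip_width: 0.354
finger_force: 58.9
```

Call:
{"api": "step_arm", "payload": {
  "xyz": [
    [0.0003,0,0],
    [0.0003,0,0]
  ],
  "rot": [
    [0,0,0],
    [0,0,0]
  ],
  "fingers": [0.026,0.026]
}}

```text
clock: 21.6
eef_pos: [0.5467, -0.1085, -0.014]
orientation: [0.722, 0.692, -0.001, -0.0]
contact_force: [-7.2, -4.2, 10.0]
grip_width: 0.358
finger_force: 58.9
```

Call:
{"api": "step_arm", "payload": {
  "xyz": [
    [0.0003,0,0],
    [0.0003,0,0]
  ],
  "rot": [
    [0,0,0],
    [0,0,0]
  ],
  "fingers": [0.026,0.026]
}}

```text
clock: 21.8
eef_pos: [0.5468, -0.1085, -0.014]
orientation: [0.722, 0.692, -0.001, -0.0]
contact_force: [-7.8, -5.6, 8.7]
grip_width: 0.358
finger_force: 58.9
```

The jaw has stopped at −0.1085 and the force is now rising, about 1.2 N per 0.3 mm. I'm aiming for a total of about 9–10 N, which is about 7.5 N on the part after the slide's drag.

Call:
{"api": "step_arm", "payload": {
  "xyz": [
    [0.0003,0,0],
    [0.0006,0,0],
    [0.0006,0,0]
  ],
  "rot": [
    [0,0,0],
    [0,0,0],
    [0,0,0]
  ],
  "fingers": [0.026,0.026,0.026]
}}

```text
clock: 22.1
eef_pos: [0.5467, -0.1084, -0.014]
orientation: [0.722, 0.692, -0.001, 0.0]
contact_force: [-8.0, -6.9, 8.5]
grip_width: 0.358
finger_force: 58.8
```

Call:
{"api": "step_arm", "payload": {
  "xyz": [
    [0.0003,0,0],
    [0.0003,0,0],
    [0.0003,0,0]
  ],
  "rot": [
    [0,0,0],
    [0,0,0],
    [0,0,0]
  ],
  "fingers": [0.026,0.026,0.026]
}}

```text
clock: 22.4
eef_pos: [0.5467, -0.1084, -0.014]
orientation: [0.722, 0.692, -0.002, 0.0]
contact_force: [-8.3, -7.3, 7.5]
grip_width: 0.356
finger_force: 58.8
```

Call:
{"api": "step_arm", "payload": {
  "xyz": [
    [0.0003,0,0],
    [0.0006,0,0],
    [0.0006,0,0]
  ],
  "rot": [
    [0,0,0],
    [0,0,0],
    [0,0,0]
  ],
  "fingers": [0.026,0.026,0.026]
}}

```text
clock: 22.7
eef_pos: [0.5467, -0.1084, -0.014]
orientation: [0.722, 0.692, -0.002, 0.0]
contact_force: [-6.9, -9.7, 7.9]
grip_width: 0.356
finger_force: 58.8
```

Run:
```python
from h import *
im=snap('wrist','w12'); px=im['pixels']
for _ in range(4):
    snap('scene','sx'); print(bot.get_state()['contact_force'].round(2))
# head-top edge against fixed jaw at several X, finely
ys=np.arange(.06,.095,.0005)
for X in(-.020,-.016,-.012,-.004,.0):
    uv=proj(im,np.array([np.r_[stand([.5154,-.1136],-2.2,[X,y]),.021] for y in ys])).astype(np.float32)
    b=cv2.remap(px.mean(2).astype(np.float32),uv[:,:1],uv[:,1:],1).ravel(); print(X,'dark->jaw edge',(ys[1:][np.diff(b)>12]*1000).round(1))
```

```text
[ -7.76 -10.19   6.68]
[-7.93 -9.85  7.26]
[-7.31 -9.72  7.16]
[ -8.17 -10.5    6.79]
-0.02 dark->jaw edge [80.  80.5 81.  81.5 82.  94.  94.5]
-0.016 dark->jaw edge [78.  84.  84.5 85. ]
-0.012 dark->jaw edge [78.5 79.  84.  84.5 85. ]
-0.004 dark->jaw edge [77.  77.5 84.  84.5 85. ]
0.0 dark->jaw edge [73.5 74.  83.5 84.  84.5]
```

The flat bears evenly along the jaw (edge at 84–85 mm from X = −16 to 0), with a total of about 10 N, so roughly 8 N on the part. Now I'll release and rise.

Call:
{"api": "step_arm", "payload": {
  "xyz": [
    [0,0,0],
    [0,0,0],
    [0,0,0],
    [0,0,0],
    [0,0,0],
    [0,0,0]
  ],
  "rot": [
    [0,0,0],
    [0,0,0],
    [0,0,0],
    [0,0,0],
    [0,0,0],
    [0,0,0]
  ],
  "fingers": [0.036,0.042,0.048,0.054,0.056,0.056]
}}

```text
clock: 23.55
eef_pos: [0.5485, -0.1047, -0.0144]
orientation: [0.722, 0.692, 0.0, 0.0]
contact_force: [-0.2, 0.6, -0.8]
grip_width: 0.65
finger_force: 0.0
```

Call:
{"api": "step_arm", "payload": {
  "xyz": [
    [0,0,-0.01],
    [0,0,-0.03],
    [0,0,-0.07],
    [0,0,-0.11],
    [0,0,-0.15],
    [0,0,-0.17],
    [0,0,-0.17]
  ],
  "rot": [
    [0,0,0],
    [0,0,0],
    [0,0,0],
    [0,0,0],
    [0,0,0],
    [0,0,0],
    [0,0,0]
  ],
  "fingers": [0.056,0.056,0.056,0.056,0.056,0.056,0.056]
}}

```text
clock: 24.25
eef_pos: [0.5503, -0.1054, 0.1594]
orientation: [0.722, 0.692, 0.002, 0.002]
contact_force: [0.8, -0.0, -0.5]
grip_width: 0.657
finger_force: 0.0
```

Run:
```python
from h import *
im=snap('wrist','w13'); px=im['pixels']; s=bot.get_state(); print(s['eef_pos'],s['contact_force'])
g=px.mean(2).astype(np.float32)
ys=np.arange(.04,.095,.0005)
for X in(-.018,-.014,-.010,-.006,-.002,.002):
    uv=proj(im,np.array([np.r_[stand([.5154,-.1136],-2.2,[X,y]),.021] for y in ys])).astype(np.float32)
    b=cv2.remap(g,uv[:,:1],uv[:,1:],1).ravel(); db=np.diff(b); print(X,'jaw->dark',(ys[1:][db<-12]*1000).round(1),'dark->jaw',(ys[1:][db>12]*1000).round(1))
# others unmoved? compare top images, start vs now, outside arm/stand
a=load('top0')['pixels'].astype(int);b=snap('top','t13')['pixels'].astype(int)
for n,(u,v) in dict(zinc=(193,266),tape=(268,181),b2=(276,238),b3=(263,286),marker=(280,347),jar=(297,147),spanner=(360,165)).items(): print(n,np.abs(a-b)[v-12:v+12,u-12:u+12].mean().round(1))
```

```text
[ 0.54923393 -0.10500138  0.15726799] [-0.41988853  0.22955329  0.01350633]
-0.018 jaw->dark [53.  53.5 54.  54.5 55. ] dark->jaw [83.  83.5 84.  84.5]
-0.014 jaw->dark [53.5 54.  54.5 55. ] dark->jaw [83.5 84.  84.5 85.  85.5 86. ]
-0.01 jaw->dark [53.5 54.  54.5 55.  55.5] dark->jaw [83.  83.5 84.  84.5 85. ]
-0.006 jaw->dark [53.5 54.  54.5 55.  55.5] dark->jaw [83.5 84.  84.5 85. ]
-0.002 jaw->dark [53.5 54.  54.5 55.  55.5 56. ] dark->jaw [83.5 84.  84.5 85. ]
0.002 jaw->dark [54.5 55.  55.5 56.  56.5] dark->jaw [83.5 84.  84.5 85. ]
zinc 10.4
tape 6.9
b2 10.3
b3 10.2
marker 9.3
jar 11.6
spanner 11.0
```

With hands off, the jaws sit at 54.3 and 84.2 mm, a gap of 30 mm, and bear evenly along both flats. The image differences at the other items are about the same everywhere (7–12 grey levels), so lighting or noise rather than movement. I'm handing it in.

```bash
python3 -c "
from plant import bot
print(bot.sign_off())"
```

```text
the job is handed in; nothing more can be done
None
```

The job is handed in: the black bolt stands on its head with the caliper closed squarely on two opposite flats at about 8 N and hands off, and my camera check puts the gap at about 30 mm (a 30 mm socket), though the caliper's own display is yours to read.

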